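# Fill the rattle jar with clay beads

### The arm

A 6-joint arm with a two-finger parallel gripper is mounted at the origin on the work surface. World frame = base frame: x ahead of the robot, y to its left, z up, the work surface at z = 0. Lengths are in m, angles in degrees, forces in N, time in s.
With the tool pointing down it reaches from about 0.325 to 0.85 m from the base axis. Payload 15.5 kg.
Tool frame: the origin (TCP) lies at the very end of the fingers, on their centre line; the grasp point (between the pads) lies arm.grip_depth behind it (arm.grip_depth is the distance from the TCP to the grasp point, in m); z points along the fingers, y is the line along which they close (so a half turn about z gives the same grasp; the last joint's range is limited). The gripper opens to 91 mm and grips with 3 to 60 N. Pads are 32 mm wide; open, the fingers measure 118 mm over their backs; the gripper's body (76 mm by 178 mm) begins 60 mm behind the grasp point.
Start: joints at [68.383, 28.281, 77.091, -0, 74.628, -5.472], TCP at [0.174, 0.6, 0.214] pointing down, gripper open.
Joint ranges: [-166.48, 166.48], [-47.26, 123.95], [12.59, 153.08], [-70.14, 250.14], [6.76, 159.57], [-176.63, 176.63]. Speed limits (degrees/s): [108.29, 108.29, 147.25, 172.46, 172.46, 172.46].

### API

Orientations are given as a 3x3 rotation matrix whose columns are the frame's x, y, z axes.
In Python, from rig import arm gives the robot as it stands. Calls block until the motion is done:
- arm.move_to(position, orientation): joint-space move of the TCP to a pose.
- arm.move_l(position, orientation=None, feed=0.15): straight line of the TCP; orientation=None keeps the orientation; feed is the mean speed in m/s.
- arm.move_joints(angles): joint-space move.
- arm.grip(opening): finger opening in m; the grip force is fixed at half the most; returns when the fingers have stopped.
- arm.sleep(seconds).
- arm.solve_ik(position, orientation): joint angles nearest the present ones, or None.
- arm.snapshot(name): name is "scene" or "side" or "wrist"; returns the picture (384x512x3 uint8, red, green, blue); there is no depth.
- arm.get_calibration(name): a dict with "intrinsics" (3x3 intrinsics, pixels), "cam_to_world" (4x4, takes a point from camera to world coordinates). Camera axes: x right, y down, z forward; pixel columns grow to the right and rows downward; lengths in m; the calibration is good to about 2 mm. A picture is of the moment at which its call begins: read the wrist's pose just before it. get_calibration takes no time and is no camera call; for the wrist camera it gives the pose at the moment of the call.
A pose or a line that the arm cannot do raises arm.Unreachable and nothing moves.
- arm.sign_off(): hands the job in; it is judged then, once.
Readings, each from a call of its own:
- arm.current_t(): time.
- arm.current_joint_positions(): joint angles.
- arm.current_dq(): joint speeds.
- arm.current_tau(): joint torques, N m.
- arm.current_ee_pos(): TCP position.
- arm.current_tool_rot(): TCP orientation.
- arm.current_force(): force on the tool from outside, world axes, zero at the start.
- arm.current_torque(): the same for the moment, N m.
- arm.current_width(): finger opening in m.
- arm.current_grasp_force(): force on a finger pad.
Only numpy, scipy, OpenCV 4.12 (cv2) and the standard library are available. Lean on these libraries where they do the work, as an engineer would, in place of code of your own. Each camera call takes 0.05 s, during which the arm holds its last target. There are 200 camera calls.

### The job

Take the scoop that holds the three round clay beads and pour all of them through the big white funnel into the narrow jar under it. Then set the empty scoop down on the table, upright on its base, and leave it there.

Things in the scene. Friction and masses are not known exactly. Their poses are not given: they have to be found in the camera images.
- bead_scoop: Loose metal scoop with beads (its twin holds cubes), 0.15 kg. Origin: centre of pan's underside; x out of its open mouth, z up. Pan (mm) x -48 to 58, y +-30, walls 30 mm high; flat floor 3 mm thick to x 24, then an 18 deg ramp up to the lip at x 58, z 13: beads roll out if tipped 40-50 deg. Black handle bar x -48 to -123, y +-7, z 14 to 40, end foot to z 0; grip at x -85, z 32, closing along y
- funnel_jar: Clear narrow jar, inner diameter 54 mm, floor at z 17, on a 100 mm square wooden foot fixed to the table; in it, as a fixed funnel, an upside-down white bottle top: mouth 134 mm inside, 140 outside, rim at z 160, upright collar down to z 135, cone to a spout of 48 mm inside that ends at z 80. Origin: on the table, on the jar's axis; z up
- bead_1: Round terracotta clay bead, 20 mm diameter, 11 g, one of three alike, in the bead scoop at the start. Origin at its centre.
- bead_2: Second clay bead, same as bead_1.
- bead_3: Third clay bead, same as bead_1.

How it is judged:
By the outcome, as a careful person would: the job done as asked, in the order asked, and still so for the second after the job is handed in, with the robot touching nothing.
It also fails if it takes over 58 s, if anything falls off the work surface, if the arm or the gripper's body presses on something with over 40 N, if the wrist force passes 120 N, or if a joint passes its speed limit or range.

## Working session

There is one attempt and no reset: what is moved stays moved. The work goes in short steps, each a Python script; the robot and the scene stay as the last script left them, time stands still between calls to the robot, and variables do not carry over. Pictures are saved under pics/ and viewed, at most 10 in all, crops included, and the job is handed in when it is done.

```bash
mkdir -p pics; python3 - <<'E'
from rig import arm
import cv2,numpy as np
for n in("scene","side"):
    im=arm.snapshot(n); cv2.imwrite(f"pics/{n}0.png",cv2.resize(im[:,:,::-1],None,fx=1.5,fy=1.5,interpolation=cv2.INTER_CUBIC))
    c=arm.get_calibration(n); print(n,np.round(c["intrinsics"],1).tolist(),np.round(c["cam_to_world"],3).tolist())
print(arm.grip_depth,arm.current_t(),arm.current_width())
E
```

```text
scene [[498.4, 0.0, 259.5], [0.0, 498.4, 187.9], [0.0, 0.0, 1.0]] [[-0.781, 0.441, -0.442, 1.076], [0.624, 0.566, -0.538, 0.631], [0.013, -0.697, -0.717, 0.866], [0.0, 0.0, 0.0, 1.0]]
side [[411.8, 0.0, 255.8], [0.0, 411.8, 186.9], [0.0, 0.0, 1.0]] [[0.827, -0.32, 0.463, 0.183], [-0.563, -0.457, 0.689, -0.525], [-0.009, -0.83, -0.558, 0.478], [0.0, 0.0, 0.0, 1.0]]
0.0188 0.1 0.09120438577218287
```

View pics/scene0.png

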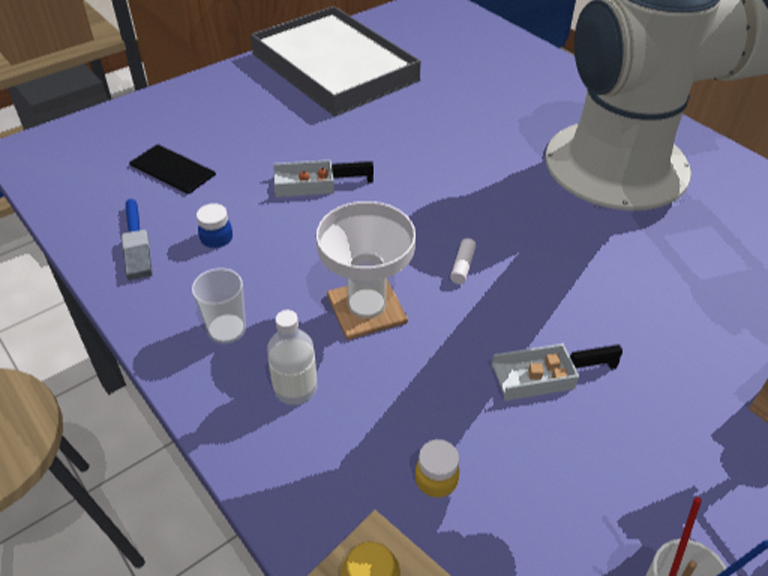

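View pics/side0.png

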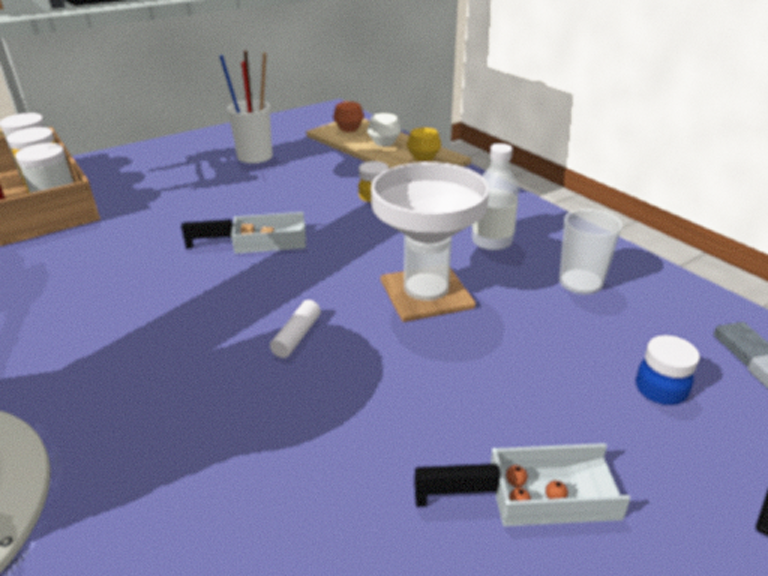

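Side view (1.5x): the bead scoop has its handle end at (415,473), pan top corners at (492,451), (604,446), (627,497), (503,505), and three beads. The funnel rim is centred near (430,192). Scene view: funnel rim centre near (366,238). The other scoop holds cubes.

```bash
cat > h.py <<'E'
from rig import arm
import cv2,numpy as np
from scipy.optimize import least_squares
def proj(c,P):
    K=c["intrinsics"];T=np.linalg.inv(c["cam_to_world"]);p=(T[:3,:3]@np.atleast_2d(P).T).T+T[:3,3]
    q=(K@p.T).T; return q[:,:2]/q[:,2:]
def R2(a): return np.array([[np.cos(a),-np.sin(a),0],[np.sin(a),np.cos(a),0],[0,0,1]])
def fit(model,obs,c,x0):
    f=lambda s:(proj(c,(R2(s[2])@np.array(model).T).T+[s[0],s[1],0])-obs).ravel()
    r=least_squares(f,x0,loss="soft_l1"); return r.x,np.round(f(r.x),1)
def rim_extents(c,x,y,r=.07,z=.16):
    t=np.linspace(0,2*np.pi,200);return proj(c,np.c_[x+r*np.cos(t),y+r*np.sin(t),0*t+z])
E
python3 - <<'E'
from h import *
s=arm.get_calibration("side"); sc=arm.get_calibration("scene")
M=[[-.123,0,.04],[-.048,.03,.03],[.058,.03,.03],[.058,-.03,.03],[-.048,-.03,.03]]
O=np.array([[415,473],[492,451],[604,446],[627,497],[503,505]])/1.5
print(fit(M,O,s,[.5,-.2,-.6]))
# funnel: rim bounding boxes (left,right,top) of the outer rim
def f(v):
    a=rim_extents(s,*v)*1.5; b=rim_extents(sc,*v)*1.5
    return [a[:,0].min()-372,a[:,0].max()-489,a[:,1].min()-164,b[:,0].min()-317,b[:,0].max()-415,b[:,1].min()-203]
r=least_squares(f,[.6,0]);print(r.x,np.round(r.fun,1))
E
```

```text
(array([ 0.50357316, -0.31055905, -0.54635413]), array([-1.5, -0.1, -0.9, -1. , -0. , -1.2,  1. ,  1.5,  1.1,  0.3]))
[0.60751473 0.00557631] [-0.8 -0.3 -2.7 -1.6  0.2 -2. ]
```

```bash
cat >> h.py <<'E'
GD=arm.grip_depth
def tool(az,tilt,sg,ref,refl):
    """TCP pose putting scoop point refl at world ref; az = heading of mouth, tilt = mouth down (deg)"""
    a=np.radians(tilt); Ry=np.array([[np.cos(a),0,np.sin(a)],[0,1,0],[-np.sin(a),0,np.cos(a)]])
    Rs=R2(np.radians(az))@Ry
    Rt=Rs@np.array([[-sg,0,0],[0,sg,0],[0,0,-1.]])
    o=np.array(ref)-Rs@np.array(refl)
    return o+Rs@np.array([-.085,0,.032-GD]),Rt
LIP=[.058,0,.013]; F=np.array([.6075,.0056])
def lip_at(az,u,z):
    a=np.radians(az); return np.array([F[0]+u*np.cos(a),F[1]+u*np.sin(a),z])
E
python3 - <<'E'
from h import *
print(np.round(arm.current_tool_rot(),2).tolist())
for sg in(1,-1):
    p,R=tool(-31.3,0,sg,[.5036,-.3106,0],[0,0,0]);print("grasp",sg,np.round(p,3),arm.solve_ik(p,R) is not None and np.round(arm.solve_ik(p,R)))
    for az in range(-180,180,30):
        q=[arm.solve_ik(*tool(az,t,sg,lip_at(az,-.03,z),LIP)) for t,z in((-8,.2),(25,.18),(60,.168))]
        if all(v is not None for v in q):print(sg,az,[np.round(v).astype(int).tolist() for v in q])
# wrist look
p,R=tool(-31.3,0,1,[.5036,-.3106,0],[0,0,0])
if arm.solve_ik(p+[0,0,.2],R) is None: p,R=tool(-31.3,0,-1,[.5036,-.3106,0],[0,0,0])
arm.move_to(p+[0,0,.2],R); print(arm.current_t())
cv2.imwrite("pics/w0.png",cv2.resize(arm.snapshot("wrist")[:,:,::-1],None,fx=1.5,fy=1.5,interpolation=cv2.INTER_CUBIC))
E
```

```text
[[-0.96, 0.28, -0.0], [0.28, 0.96, -0.0], [0.0, -0.0, -1.0]]
grasp 1 [ 0.431 -0.266  0.013] [-38.  36. 105.  -0.  39. -97.]
1 -180 [[-4, 48, 43, -1, 97, 86], [-5, 28, 79, 3, 48, 84], [-8, 20, 114, 153, 15, -68]]
1 -150 [[4, 46, 48, -4, 94, 64], [-5, 28, 79, 17, 54, 48], [-20, 22, 109, 89, 42, -29]]
1 -120 [[11, 40, 60, -6, 85, 42], [-4, 28, 79, 25, 64, 16], [-25, 28, 97, 67, 70, -29]]
1 -90 [[15, 32, 76, -8, 74, 18], [-4, 27, 80, 26, 76, -11], [-23, 35, 81, 53, 95, -34]]
1 -60 [[15, 23, 93, -9, 62, -11], [-4, 27, 81, 20, 87, -38], [-18, 42, 66, 40, 117, -45]]
1 -30 [[8, 16, 106, -6, 52, -49], [-5, 26, 81, 10, 95, -66], [-11, 47, 55, 23, 134, -64]]
1 0 [[-8, 12, 111, 1, 49, -99], [-5, 26, 82, -2, 97, -95], [-4, 49, 51, -5, 140, -96]]
1 30 [[-22, 16, 106, 8, 54, -146], [-6, 26, 81, -14, 93, -124], [3, 47, 55, -31, 131, -125]]
grasp -1 [ 0.431 -0.266  0.013] [-38.  36. 105.  -0.  39.  83.]
-1 -180 [[-4, 48, 43, -1, 97, -94], [-5, 28, 79, 3, 48, -96], [-8, 20, 114, 153, 15, 112]]
-1 -150 [[4, 46, 48, -4, 94, -116], [-5, 28, 79, 17, 54, -132], [-20, 22, 109, 89, 42, 151]]
-1 -120 [[11, 40, 60, -6, 85, -138], [-4, 28, 79, 25, 64, -164], [-25, 28, 97, 67, 70, 151]]
-1 -90 [[15, 32, 76, -8, 74, -162], [-4, 27, 80, 26, 76, 169], [-23, 35, 81, 53, 95, 146]]
-1 -60 [[15, 23, 93, -9, 62, 169], [-4, 27, 81, 20, 87, 142], [-18, 42, 66, 40, 117, 135]]
-1 -30 [[8, 16, 106, -6, 52, 131], [-5, 26, 81, 10, 95, 114], [-11, 47, 55, 23, 134, 116]]
-1 0 [[-8, 12, 111, 1, 49, 81], [-5, 26, 82, -2, 97, 85], [-4, 49, 51, -5, 140, 84]]
-1 30 [[-22, 16, 106, 8, 54, 34], [-6, 26, 81, -14, 93, 56], [3, 47, 55, -31, 131, 55]]
-1 60 [[-27, 23, 93, 9, 64, -1], [-6, 27, 81, -23, 84, 29], [10, 42, 66, -46, 112, 38]]
-1 90 [[-25, 32, 77, 8, 75, -27], [-6, 27, 80, -26, 72, 2], [14, 35, 81, -57, 88, 29]]
3.2667
```

View pics/w0.png

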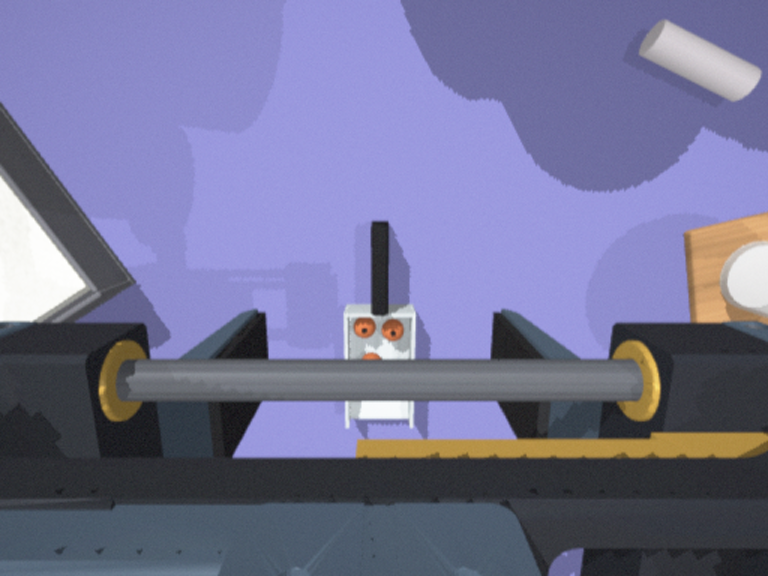

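Wrist view: handle top runs from (380,222) to (379,314) and the pan's back corners are at (344,306) and (414,305). All three beads are in the pan.

```bash
python3 - <<'E'
from h import *
c=arm.get_calibration("wrist")
M=[[-.123,0,.04],[-.048,0,.04],[-.048,.03,.03],[-.048,-.03,.03]]
O=np.array([[380,222],[379.5,314],[414,305],[344,306]])/1.5
s,r=fit(M,O,c,[.5036,-.3106,-.546]);az=np.degrees(s[2]);print(s,az,r)
np.save("scoop.npy",[s[0],s[1],az])
p,R=tool(az,0,1,[s[0],s[1],0],[0,0,0])
arm.move_to(p+[0,0,.08],R); arm.move_l(p+[0,0,.002],R,feed=.1)
print(arm.current_force().round(1))
arm.grip(.005);print(arm.current_width(),arm.current_grasp_force(),arm.current_t())
p,R=tool(az,-5,1,[s[0],s[1],.03],[0,0,0]); arm.move_l(p,R,feed=.06)
print(arm.current_width(),arm.current_t(),arm.current_force().round(2),arm.current_torque().round(3))
cv2.imwrite("pics/s1.png",cv2.resize(arm.snapshot("side")[180:,150:,::-1],None,fx=2,fy=2,interpolation=cv2.INTER_CUBIC))
E
```

```text
[ 0.5037555  -0.309321   -0.55321564] -31.696921456176042 [-0.  -2.3 -0.2 -1.1  0.9  2.8 -0.6  1.8]
[-0.3  0.  -0.5]
0.01389151172333927 29.99770849943161 5.9583
0.013803043690546139 6.45 [ 0.4  -0.2  -1.73] [ 0.051  0.162 -0.02 ]
```

View pics/s1.png

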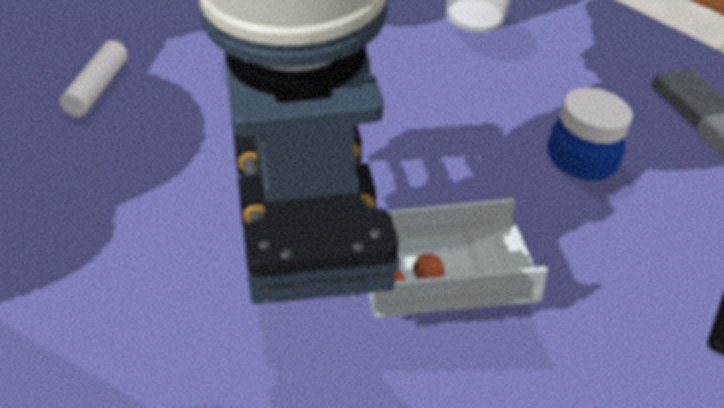

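Scoop held level with beads at the back of the pan ((430,268) visible). Carrying it to the funnel.

```bash
python3 - <<'E'
from h import *
x,y,az=np.load("scoop.npy")
p,R=tool(az,-8,1,[x,y,.22],[0,0,0]); arm.move_l(p,R,feed=.12)
arm.move_l(*tool(0,-8,1,lip_at(0,-.03,.215),LIP),feed=.12)
print(arm.current_t(),arm.current_force().round(2),arm.current_width())
a=arm.snapshot("scene")[80:260,150:350,::-1];b=arm.snapshot("side")[40:220,150:350,::-1]
cv2.imwrite("pics/c1.png",cv2.resize(np.hstack([a,b]),None,fx=2,fy=2,interpolation=cv2.INTER_CUBIC))
for n in("scene","side"):
    c=arm.get_calibration(n);e=proj(c,[lip_at(0,-.03,.215)+[0,s*.03,.0] for s in(1,-1)]);print(n,((e-[150,80 if n=="scene" else 40])*2+[400*(n=="side"),0]).round())
E
```

```text
10.6083 [ 0.45 -0.45 -1.89] 0.013917391157423306
scene [[228. 114.]
 [192.  84.]]
side [[626. 105.]
 [668. 126.]]
```

View pics/c1.png

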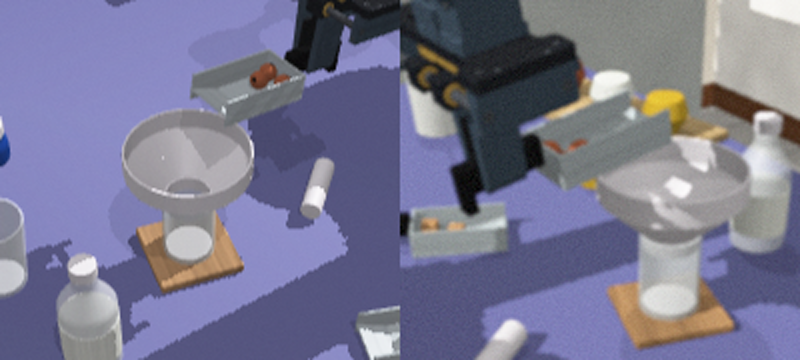

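Lip is where predicted, over the funnel's near part, and all beads are aboard. Pouring.

```bash
python3 - <<'E'
from h import *
for t,z in((5,.2),(15,.188),(25,.18),(35,.174),(45,.17),(55,.17)):
    arm.move_l(*tool(0,t,1,lip_at(0,-.03,z),LIP),feed=.08)
arm.sleep(.6)
print(arm.current_t(),arm.current_force().round(2),arm.current_width())
a=arm.snapshot("scene")[80:260,150:350,::-1];b=arm.snapshot("side")[40:220,150:350,::-1]
cv2.imwrite("pics/c2.png",cv2.resize(np.hstack([a,b]),None,fx=2,fy=2,interpolation=cv2.INTER_CUBIC))
E
```

```text
13.75 [ 0.24  0.09 -1.73] 0.013739047740678108
```

View pics/c2.png

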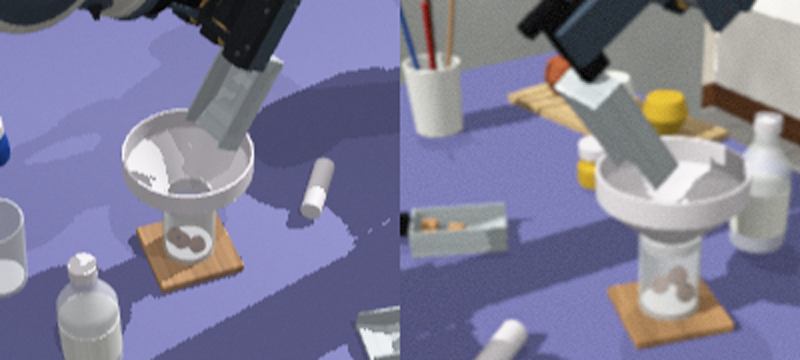

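All three beads are in the jar (side view: (660,283), (679,272), (686,292)) and the pan is empty. Returning the scoop to where it stood.

```bash
python3 - <<'E'
from h import *
x,y,az=np.load("scoop.npy")
for t,z in((40,.185),(20,.2),(0,.22)):
    arm.move_l(*tool(0,t,1,lip_at(0,-.03,z),LIP),feed=.12)
p,R=tool(az,0,1,[x,y,.22],[0,0,0]); arm.move_l(p,R,feed=.15)
arm.move_l(p-[0,0,.19],R,feed=.12); arm.sleep(.3)
f0=arm.current_force()[2]; print(f0)
for z in np.arange(.012,-.0031,-.001):
    p,R=tool(az,0,1,[x,y,z],[0,0,0]); arm.move_l(p+[0,0,.002],R,feed=.03)
    f=arm.current_force()[2]
    if f-f0>1.0: break
print(z,f,arm.current_t())
a=arm.snapshot("side")[240:,180:460,::-1]
cv2.imwrite("pics/d1.png",cv2.resize(a,None,fx=2.5,fy=2.5,interpolation=cv2.INTER_CUBIC))
E
```

```text
-0.7610027424890342
-0.0010000000000000113 19.232902244101265 23.2667
```

View pics/d1.png

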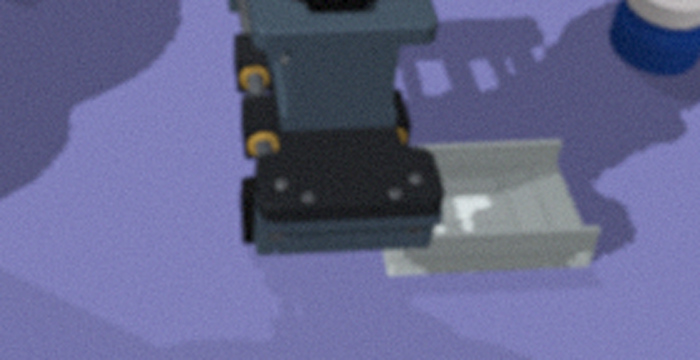

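The empty scoop is flat on the table. I'll ease off, release and retreat.

```bash
python3 - <<'E'
from h import *
p=arm.current_ee_pos();arm.move_l(p+[0,0,.0006],feed=.02);print(arm.current_force().round(1))
arm.grip(.06); p=arm.current_ee_pos(); arm.move_l(p+[0,0,.2],feed=.15)
q=arm.current_joint_positions(); q[0]+=40 if False else 0
arm.sleep(.5);print(arm.current_t(),arm.current_force().round(2))
a=arm.snapshot("side")[:,120:460,::-1]
cv2.imwrite("pics/e1.png",cv2.resize(a,None,fx=1.5,fy=1.5,interpolation=cv2.INTER_CUBIC))
E
```

```text
[-0.4 -0.4 -2. ]
26.3833 [0.63 0.03 0.  ]
```

View pics/e1.png

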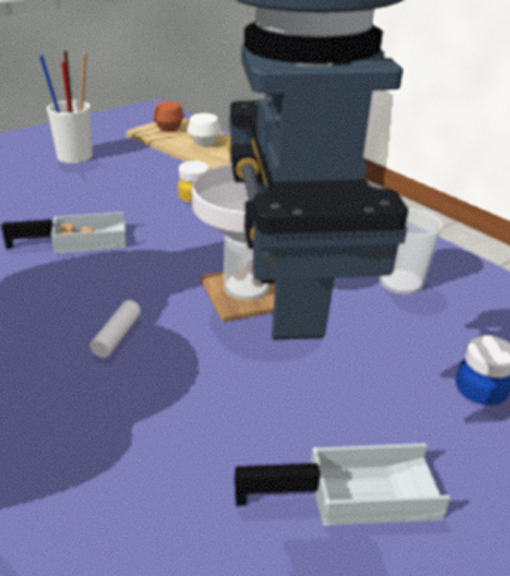

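The scoop is upright, empty and free of the gripper. The jar is partly hidden and its beads are unclear here, so I'll check it in the scene camera.

```bash
python3 - <<'E'
from h import *
a=arm.snapshot("scene")[120:260,180:320,::-1];b=arm.snapshot("side")[80:220,200:340,::-1]
cv2.imwrite("pics/f1.png",cv2.resize(np.hstack([a,b]),None,fx=2.8,fy=2.8,interpolation=cv2.INTER_CUBIC))
E
```

```text
(no output)
```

View pics/f1.png

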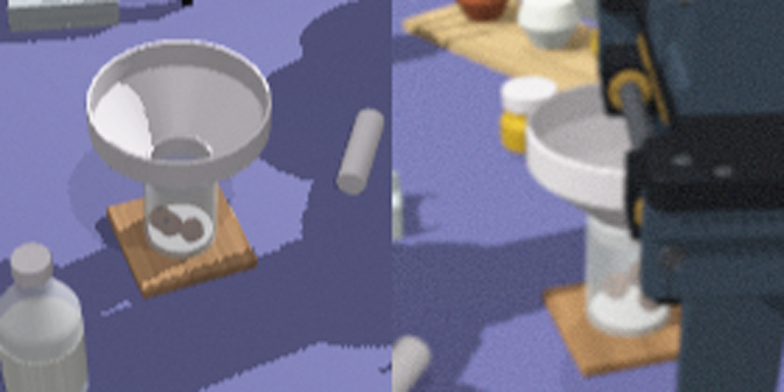

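The beads are in the jar (scene view, (160-195,215-230)), the funnel is empty, and nothing lies around it.

```bash
python3 -c "
from rig import arm
print(arm.sign_off())"
```

```text
the job is handed in; nothing more can be done
None
```

I poured all three beads through the funnel into the jar, set the empty scoop upright on the table clear of the gripper, and handed the job in at about 26 s; the verdict wasn't shown.

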